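# Shut the sprung lid of a small-parts wash basket

## Task

Shut the wire small-parts basket ready for the dishwasher: with your fingertips push its sprung lid over, press the free edge down below the two retaining lips on the opposite rim, then push the lid across until that edge is tucked home under both lips and the lid stays shut by itself when you let go. It is all pushing and pressing: do not lift or tip the basket or shove it along, keep the parts in it, and leave everything around it where it lies.

Things in the scene. Friction and masses are not known exactly. Their poses are not given: they have to be found in the camera images.
- wash_basket: stainless wire basket, loose on the table, about 1.8 kg, 192 mm (its x) by 160 mm (its y), rim top 60 mm and inner floor 8 mm above its underside; origin: centre of the underside, z up. The lid is hinged along its +y rim and stands open there; two lips are on its -y rim. It slides if shoved at 8 to 15 N
- lid (a joint): lid hinge, rad: 0 = flat on the rim, 1.57 = upright; starts at 1.6 to 1.9 (stop 2.05). Axis along basket x, 64 mm above the underside, at basket y = 0.074 m minus lid_slide. Coil springs swing the lid open again unless it is held or tucked: about 1 to 1.7 N at the free edge holds it flat. Tucked, it rests up against the lips at about 0.04
- lid_slide (a joint): how far the lid's hinge pin has been pushed along its slots towards the lips (basket -y), m: 0 = back (start, within 2 mm), 0.018 = home against its stop. Stiff, about 3 N, and stays where left. Only with the lid back (under 0.003) does the free edge pass down clear of the lips; home, it lies 8 mm deep under their flat part
- lips: two sheet-metal lips on the -y rim; origin and axes as the basket's. Each 34 mm wide, at basket x = -0.060 and +0.060 m (86 mm free between). Flat overhang from basket y = -0.082 to -0.0655 m, underside 71 mm above the basket's underside (5 mm above the top of the flat lid); a flared lead-in rises from it inwards to y = -0.059 m, 79 mm high
- push_bar (a point): middle of the low push bar on the lid's upper face: 6 mm round bar, 112 mm long, parallel to the hinge axis and 106 mm from it, its centre 7 mm above the lid's mid-plane. A fingertip pressing on the lid just on the hinge side of the bar can push the lid across. The point's axes equal the basket's when the lid is flat and turn with the lid
- lid_edge (a point): middle of the lid's free edge, at mid-thickness; axes as those of push_bar. The lid is a flat wire panel 186 mm wide (basket x), 130 mm from hinge axis to free edge, 4 mm thick, mid-plane through the axis, 0.12 kg, its meshes too small for a fingertip
- filter_basket: steel filter basket, 69 mm across, 26 mm tall, loose in the wash basket; origin at the centre of its underside
- blind_basket: shallow blank filter basket, 69 mm across, 18 mm tall, loose in the wash basket; origin at the centre of its underside
- steam_tip: steel steam-wand tip, 21 x 59 x 21 mm, lying loose in the wash basket; origin at the centre of its underside
- gasket_1: black rubber ring gasket, 72 mm across, 8 mm thick, on the table before the basket (on its -x side); origin at the centre of its underside
- spare_knob: black control knob, 38 mm across, 33 mm tall, on the table beyond the lip side of the basket; origin at the centre of its underside
- ptfe_tape: roll of thread tape, 54 mm across, 14 mm thick, on the table behind the basket (on its +x side); origin at the centre of its underside
- portafilter_1: coffee filter holder with a black handle, 92 x 227 x 72 mm, at the right edge of the table; origin at the centre of its underside
- cup_1: small blue cup, 61 x 89 x 52 mm, at the left of the table; origin at the centre of its underside
- tamper: coffee tamper, 58 mm across, 90 mm tall, at the left of the table; origin at the centre of its underside
- screwdriver_2: flat screwdriver with a blue handle, 202 mm long, at the near left of the table; origin at the centre of its underside

How it is judged (in metres and radians):
On the way, in this order (a step that is already met when the one before it is completed fails the run):
1. the lid is folded over, its edge pressed down inside the lips while still back from them (value of joint lid below 0.05 rad and value of joint lid_slide below 0.009 m).
2. the lid is pushed across with its edge under the lips (value of joint lid below 0.06 rad and value of joint lid_slide above 0.013 m), for 0.2 s.
At the end, for the whole second after the job is handed in: The robot is clear and the lid stays shut by itself: lid below 0.06 rad and pushed across by more than 13 of 18 mm, so that its edge is under both lips; basket level on the table and at rest, its parts lying in it (all of step 2 and velocity of joint lid between -0.05 and 0.05 rad/s and linear speed of wash_basket below 0.01 m/s and angle between wash_basket's own z axis and vertical below 0.03 rad and height (world z) of wash_basket below 0.006 m and z of each of filter_basket, blind_basket, steam_tip in the frame of wash_basket below 0.03 m); the robot touches nothing.
It fails at once if the basket is lifted or tipped (height (world z) of wash_basket above 0.012 m or angle between wash_basket's own z axis and vertical above 0.12 rad).
It fails at once if the basket is shoved more than 4 cm (distance of wash_basket from where it was at the start of the episode above 0.04 m).
It fails at once if a part in the basket is taken up (z of any of filter_basket, blind_basket, steam_tip in the frame of wash_basket above 0.045 m).
It fails at once if something beside the basket is moved more than 3 cm (distance of any of gasket_1, spare_knob, ptfe_tape, portafilter_1, cup_1, tamper, screwdriver_2 from where it was at the start of the episode above 0.03 m).
It also fails if it takes over 42 s, if anything falls off the work surface, if the arm or the gripper's body presses on something with over 40 N, if the wrist force passes 120 N, or if a joint passes its speed limit or range.

## Robot

A 6-joint arm with a two-finger parallel gripper is mounted at the origin on a cart in front of the work surface, level with it; the furniture and walls round the work are solid. World frame = base frame: x ahead of the robot, y to its left, z up, the work surface at z = 0. Lengths are in m, angles in degrees, forces in N, time in s.
With the tool pointing down it reaches from about 0.425 to 0.95 m from the base axis. Payload 3.5 kg.
Tool frame: the origin (TCP) lies at the very end of the fingers, on their centre line; the grasp point (between the pads) lies 19 mm behind it; z points along the fingers, y is the line along which they close (so a half turn about z gives the same grasp; the last joint's range is limited). The gripper opens to 85 mm and grips with 20 to 120 N. Pads are 22 mm wide; open, the fingers measure 114 mm over their backs; the gripper's body (76 mm by 85 mm) begins 54 mm behind the grasp point. The pads swing forward as they close: fully open they stand 13 mm farther back than shut.
Start: joints at [65.89, 16.404, 90.338, -0, 73.258, -8.594], TCP at [0.181, 0.65, 0.231] pointing down, gripper open.
Joint ranges: [-158.93, 158.93], [-51.34, 127.21], [12.03, 142.37], [-87.48, 267.48], [13.55, 161.25], [-162.69, 162.69]. Speed limits (degrees/s): [159.86, 159.86, 180, 180, 180, 180].

## Interface

Orientations are given as [roll, pitch, yaw] about the fixed x, y, z axes, in that order (R = Rz(yaw) Ry(pitch) Rx(roll)).
In Python, from rig import arm gives the robot as it stands.
- The arm moves only by the shell command python3 drive.py 'ROWS' [FORCE]. ROWS is a JSON object with one list for each field, all of the same length, 1 to 10, a row being the entries at one place: aperture (the finger opening in m), sx, sy, sz (the shift in shares of the most that a row can go, 1 being 50 mm), twist (a turn about the tool's z in shares of 180 degrees (1.0 is 180 degrees)); each row shifts and turns the commanded pose from where the row before left it, along the tool's axes as they then stand; what a row does not reach is not made up. A row lasts 1/10 s, in which the tool goes at most 0.05 m and 8.59 degrees, less where a joint would pass 70% of its speed; a pose out of reach is approached as far as the arm can. The fingers move at their own pace and stop on an object; FORCE is the grip in N (left out, the last holds). Time passes only in rows, so rows that do not move let the fingers close. It prints the time, the measured TCP pose, the force, the opening and the grip force at its end. No shift or turn number may pass 1 either way. Input that does not fit is refused with a message, and nothing moves.
- arm.read_state(): the state, without advancing time (a new reading comes with each control period).
- arm.capture(name): name is "scene" or "top"; returns a dict with "frame" (420x560x3 uint8, red, green, blue), "fx", "fy", "cx", "cy" (pixels), "dist" ([k1, k2, p1, p2, k3] as OpenCV has them; the pictures are not rectified), "view" (4x4, takes a point from world to camera coordinates). Camera axes: x right, y down, z forward; pixel columns grow to the right and rows downward; lengths in m; the calibration is good to about 2 mm. A picture is of the moment at which its call begins. There is no depth.
- arm.close_job(): hands the job in; it is judged then, once.
The state is a dict: "clock": time; "joint_positions": joint angles; "qvel": joint speeds; "tau": joint torques, N m; "eef_pos": TCP position; "eef_rot": TCP orientation; "contact_force": force on the tool from outside, world axes, zero at the start; "torque": the same for the moment, N m; "width": finger opening in m; "grip_force": force on a finger pad.
Only numpy, scipy, OpenCV 4.12 (cv2) and the standard library are available. Lean on these libraries where they do the work, as an engineer would, in place of code of your own. Each camera call takes 0.05 s, during which the arm holds its last target. There are 200 camera calls.

## Working session

There is one attempt and no reset: what is moved stays moved. The work goes in short steps, Python scripts to look and compute and a shell command to move; the robot and the scene stay as the last step left them, time stands still between calls to the robot, and variables do not carry over. Pictures are saved under pics/ and viewed, at most 10 in all, crops included, and the job is handed in when it is done.

```bash
ls; mkdir -p pics
python3 - <<'E'
from rig import arm
import cv2,pickle
d={}
for n in("scene","top"):
    c=arm.capture(n);d[n]=c
    cv2.imwrite(f"pics/{n}0.png",c["frame"][:,:,::-1])
    print(n,c["fx"],c["cx"],c["cy"],c["dist"],c["view"])
pickle.dump(d,open("c0.pkl","wb"))
print(arm.read_state())
E
```

```text
drive.py
pics
rig.py
scene 397.055381968445 283.29625484196066 210.75043283294102 [-0.11031342  0.          0.          0.          0.        ] [[ 0.48771634 -0.87292899  0.01130256 -0.25703049]
 [-0.58140394 -0.33444107 -0.74169982  0.36159897]
 [ 0.65123132  0.35516777 -0.67063673  0.614694  ]
 [ 0.          0.          0.          1.        ]]
top 514.8102039388643 283.6712053559981 214.30283082463805 [-0.0241628  0.         0.         0.         0.       ] [[ 0.00579889 -0.99970498  0.02358673 -0.01217714]
 [-0.98773361 -0.00940687 -0.15586478  0.52110745]
 [ 0.15604067 -0.02239357 -0.98749675  1.35273361]
 [ 0.          0.          0.          1.        ]]
{'clock': 0.1, 'joint_positions': array([ 6.58891321e+01,  1.64509355e+01,  9.04151762e+01, -6.11673913e-04,
        7.32580016e+01, -8.59636807e+00]), 'qvel': array([-0.02568891, -0.06599949, -0.16288193, -0.07139009, -0.0244134 ,
        0.05639622]), 'tau': array([ 6.11328392e-05, -4.07298875e+01, -2.93700260e+01, -1.86776538e-04,
        3.51639959e-03,  2.57788764e-05]), 'eef_pos': array([0.1803004 , 0.64985437, 0.23004843]), 'eef_rot': array([-1.79877194e+02, -1.79727425e-02,  1.64485658e+02]), 'contact_force': array([-0.57786295, -0.38542561,  0.36245168]), 'torque': array([ 0.0047288 , -0.00979994, -0.00988505]), 'grip_force': 0.0, 'width': 0.08528780064963522}
```

View pics/scene0.png

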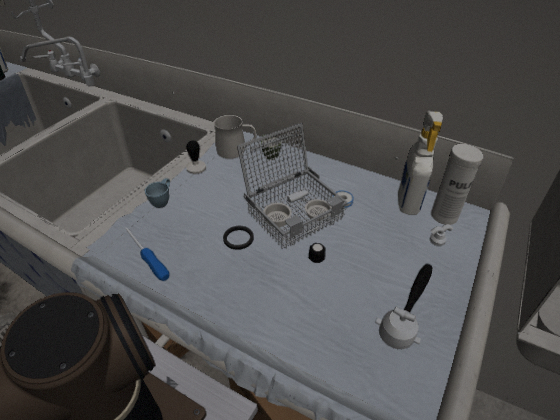

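View pics/top0.png

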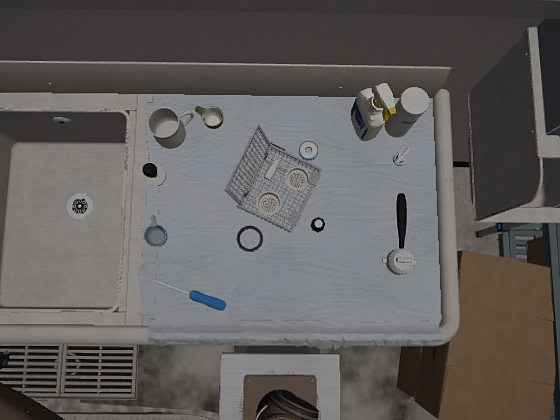

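Basket sits around (275,182) in the top view. The lid stands open on its left (world +y) side, and the lips are on the right. I'll enlarge both views.

Run:
```python
import cv2,pickle
d=pickle.load(open("c0.pkl","rb"))
def crop(n,x0,y0,x1,y1,s):
    f=d[n]["frame"][y0:y1,x0:x1,::-1]
    return cv2.resize(f,None,fx=s,fy=s,interpolation=cv2.INTER_CUBIC)
cv2.imwrite("pics/topc.png",crop("top",215,115,335,240,4.8))
cv2.imwrite("pics/scenec.png",crop("scene",220,115,370,270,3.8))
```

```text
(no output)
```

View pics/topc.png

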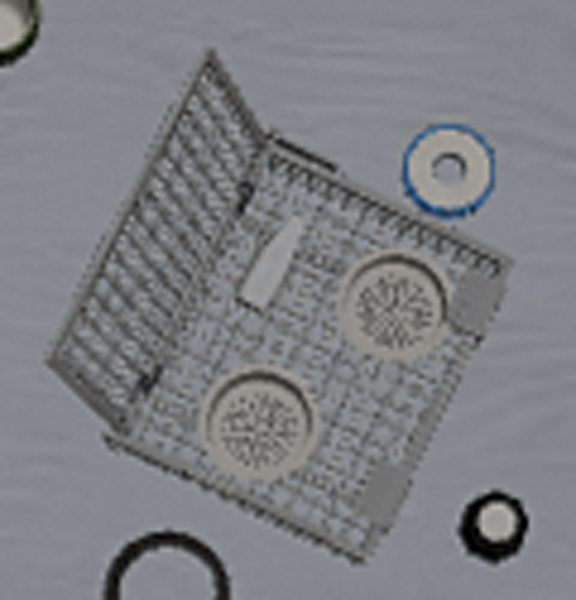

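View pics/scenec.png

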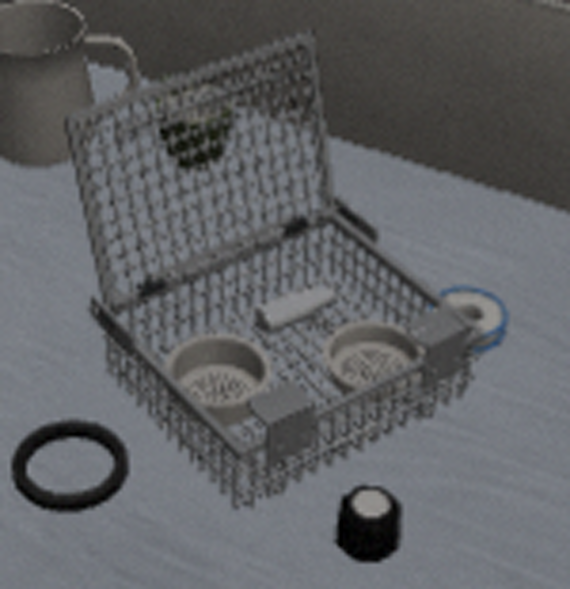

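```bash
cat > h.py <<'E'
import numpy as np,cv2,pickle
from scipy.optimize import least_squares
def proj(c,P):
    K=np.array([[c["fx"],0,c["cx"]],[0,c["fy"],c["cy"]],[0,0,1]]);V=np.array(c["view"])
    return cv2.projectPoints(np.atleast_2d(P).astype(float),cv2.Rodrigues(V[:3,:3])[0],V[:3,3],K,np.array(c["dist"]))[0].reshape(-1,2)
def B2W(p,P):
    c,s=np.cos(p[2]),np.sin(p[2]);P=np.atleast_2d(P)
    return P@np.array([[c,-s,0],[s,c,0],[0,0,1]]).T+[p[0],p[1],0]
def lid(a,x,r,h=0,sl=0): return [x,.074-sl-r*np.cos(a)+h*np.sin(a)*1.0,.064+r*np.sin(a)+h*np.cos(a)]
E
python3 - <<'E'
from h import *
d=pickle.load(open("c0.pkl","rb"))
def pts(a): return np.array([[.096,-.08,.06],[-.096,-.08,.06],lid(a,.093,.13),lid(a,-.093,.13),[-.096,-.08,.0]])
T=(np.array([[512,258],[365,562],[210,50],[48,362]])+.5)/4.8-.5+[215,115]
S=(np.array([[240,455],[312,35],[70,120],[240,507]])+.5)/3.8-.5+[220,115]
def f(p):
    W=B2W(p,pts(p[3]))
    return np.r_[(proj(d["top"],W[[0,1,2,3]])-T).ravel(),(proj(d["scene"],W[[1,2,3,4]])-S).ravel()]
r=least_squares(f,[.7,.05,-.5,1.75],loss="soft_l1");p=r.x
print(p,np.degrees(p[2]),f(p).round(1));np.save("p.npy",p)
P=[]
for x in(-.06,.06):
    P+=[[x+sx*.017,y,.071+(y>-.06)*.008] for sx in(-1,1) for y in(-.082,-.059)]
P+=[[sx*.096,sy*.08,.06] for sx in(-1,1) for sy in(-1,1)]+[lid(p[3],x,.13) for x in(-.093,.093)]+[lid(p[3],x,.106,.007) for x in(-.056,.056)]
ims=[]
for n,o,s,w in(("top",(215,115),4.,(120,125)),("scene",(220,115),4.,(100,125))):
    q=d[n]["frame"][o[1]:o[1]+125,o[0]:o[0]+125 if n=="scene" else o[0]+120][:,:,::-1]
    im=cv2.resize(q.copy(),None,fx=s,fy=s,interpolation=cv2.INTER_CUBIC)
    im=cv2.convertScaleAbs(im,alpha=1.5)
    for u in proj(d[n],B2W(p,P)):
        cv2.circle(im,tuple(int(v) for v in ((u+.5-o)*s-.5).round()),3,(0,0,255),1)
    ims.append(cv2.resize(im,(390,int(im.shape[0]*390/im.shape[1]))))
H=min(i.shape[0] for i in ims)
cv2.imwrite("pics/ov.png",np.hstack([i[:H] for i in ims]))
E
```

```text
[ 0.59372371  0.00365197 -0.44114911  1.80945704] -25.275982200081973 [ 0.2 -0.3  0.4 -0.4  0.3 -0.5  0.3  0.6 -0.2 -0.2  0.2 -1.6 -1.  -0.7
 -0.5  4.4]
```

View pics/ov.png

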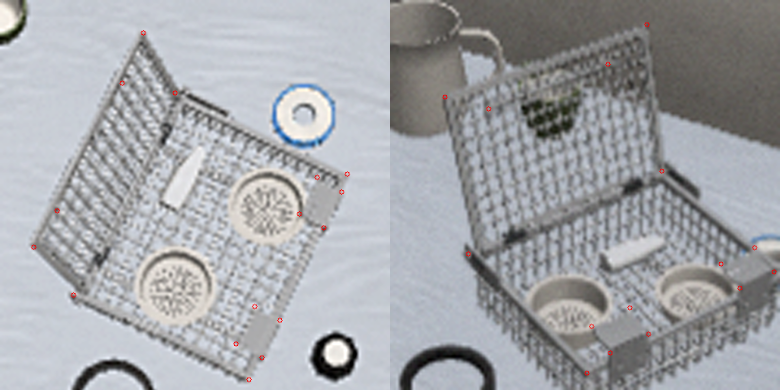

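The overlay fits: basket at (0.594, 0.004), yaw -25.3°, lid about 1.81 rad. I'll turn the tool so that tool x is basket +y and tool y is basket +x, with the fingers closed.

The manual's scale: shifts go in shares of 50 mm and turns go in shares of 180 degrees. Converting my numbers, 8.5 degrees / 180 = 0.0472.

```bash
python3 drive.py '{"aperture": [0,0,0,0,0,0,0,0,0,0],"sx": [0,0,0,0,0,0,0,0,0,0],"sy": [0,0,0,0,0,0,0,0,0,0],"sz": [0,0,0,0,0,0,0,0,0,0],"twist": [0.0472,0.0472,0.0472,0.0472,0.0472,0.0472,0.0472,0.0472,0.0472,0.0472]}' 30
python3 drive.py '{"aperture": [0,0,0,0],"sx": [0,0,0,0],"sy": [0,0,0,0],"sz": [0,0,0,0],"twist": [0.0444,0.0378,0,0]}'
cat > st.py <<'E'
from h import *
from rig import arm
p=np.load("p.npy");s=arm.read_state();e=np.array(s["eef_pos"])
c,n=np.cos(p[2]),np.sin(p[2]);R=np.array([[c,n,0],[-n,c,0],[0,0,1]])
print("basket-frame TCP",(R@(e-[p[0],p[1],0])).round(4),"F",(R@s["contact_force"]).round(2),"yaw err",round(s["eef_rot"][2]-90-np.degrees(p[2]),2),"w",s["width"],"t",s["clock"])
E
python3 st.py
```

```text
clock: 1.1
eef_pos: [0.1804, 0.65, 0.2305]
eef_rot: [-180.0, 0.1, 79.1]
contact_force: [-0.6, -0.2, -0.5]
width: -0.0
grip_force: 0.0
clock: 1.5
eef_pos: [0.1805, 0.6502, 0.2308]
eef_rot: [180.0, 0.0, 64.8]
contact_force: [0.2, 0.9, -0.9]
width: -0.0002
grip_force: 0.0
basket-frame TCP [-0.6498  0.4082  0.2308] F [-0.2   0.87 -0.95] yaw err 0.1 w -0.0001514832863986644 t 1.5
```

Converted, 0.036 m is 0.72, -0.013 m is -0.26.

```bash
python3 drive.py '{"aperture": [0,0,0,0,0,0,0,0,0,0],"sx": [-0.26,-0.26,-0.26,-0.26,-0.26,-0.26,-0.26,-0.26,-0.26,-0.26],"sy": [0.72,0.72,0.72,0.72,0.72,0.72,0.72,0.72,0.72,0.72],"sz": [0,0,0,0,0,0,0,0,0,0],"twist": [0,0,0,0,0,0,0,0,0,0]}'
python3 drive.py '{"aperture": [0,0,0,0,0,0,0,0,0,0],"sx": [-0.26,-0.26,-0.26,-0.26,-0.26,-0.26,-0.26,-0.26,0,0],"sy": [0.72,0.72,0.72,0.72,0.72,0.72,0.72,0.72,0,0],"sz": [0,0,0,0,0,0,0,0,0,0],"twist": [0,0,0,0,0,0,0,0,0,0]}'
python3 st.py
```

```text
clock: 2.5
eef_pos: [0.4512, 0.3777, 0.2314]
eef_rot: [180.0, -0.0, 64.8]
contact_force: [0.4, -0.0, -0.6]
width: -0.0002
grip_force: 0.0
clock: 3.5
eef_pos: [0.6664, 0.1611, 0.2307]
eef_rot: [-179.9, 0.0, 64.7]
contact_force: [-0.4, 0.9, 0.1]
width: 0.0004
grip_force: 0.0
basket-frame TCP [-0.0015  0.1734  0.2307] F [-0.71  0.61  0.12] yaw err -0.06 w 0.0003998534943073421 t 3.5
```

Converted, -0.02 m is -0.4, 0.017 m is 0.34.

```bash
python3 drive.py '{"aperture": [0,0,0,0,0,0,0,0,0,0],"sx": [0,0,0,0,-0.4,-0.4,-0.3,-0.3,-0.24,-0.24],"sy": [0,0,0,0,0,0,0,0,0,0],"sz": [0.4,0.4,0.4,0.34,0,0,0,0,0,0],"twist": [0,0,0,0,0,0,0,0,0,0]}'
python3 st.py
python3 drive.py '{"aperture": [0,0,0,0,0,0],"sx": [-0.24,-0.22,-0.22,-0.2,-0.18,0],"sy": [0,0,0,0,0,0],"sz": [0.04,0.08,0.08,0.14,0.14,0],"twist": [0,0,0,0,0,0]}'
python3 st.py
python3 - <<'E'
from rig import arm
import cv2,numpy as np
a=arm.capture("scene")["frame"][90:270,190:390,::-1]
b=arm.capture("top")["frame"][110:250,210:350,::-1]
cv2.imwrite("pics/m1.png",np.hstack([cv2.resize(a,(440,396)),cv2.resize(b,(360,396))]))
E
```

```text
clock: 4.5
eef_pos: [0.6258, 0.0763, 0.1547]
eef_rot: [180.0, -0.0, 64.7]
contact_force: [-0.7, 0.9, 0.7]
width: -0.0
grip_force: 0.4
basket-frame TCP [-0.0021  0.0794  0.1547] F [-1.02  0.5   0.75] yaw err -0.03 w -3.407128995547235e-05 t 4.5
clock: 5.1
eef_pos: [0.6021, 0.0278, 0.1286]
eef_rot: [-179.9, 0.1, 64.6]
contact_force: [-0.0, 0.2, 0.9]
width: -0.0001
grip_force: 0.3
basket-frame TCP [-0.0027  0.0254  0.1286] F [-0.12  0.14  0.92] yaw err -0.11 w -6.896350609723122e-05 t 5.1
```

View pics/m1.png

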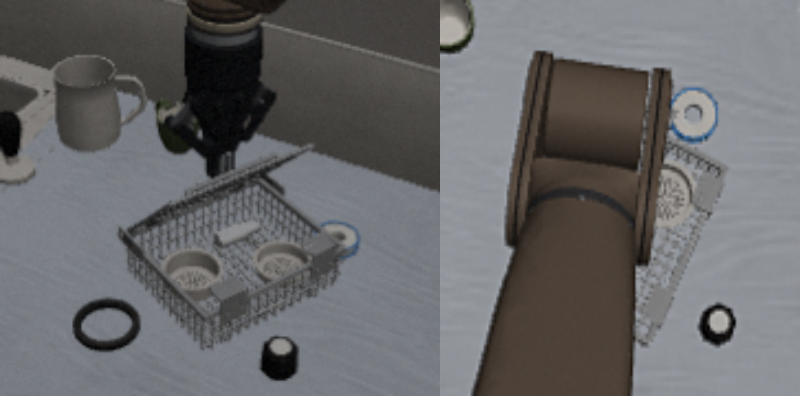

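The lid is at about 45° with the fingertip on its outer face, hinge side of the bar. I'll carry on down the arc.

Converted, 0.01 m is 0.2, -0.002 m is -0.04.

```bash
python3 drive.py '{"aperture": [0,0,0,0,0,0,0,0,0,0],"sx": [-0.14,-0.12,-0.08,-0.06,-0.04,-0.02,0,0,0,0],"sy": [0,0,0,0,0,0,0,0,0,0],"sz": [0.18,0.18,0.2,0.2,0.16,0.12,0.08,0.06,0.04,0],"twist": [0,0,0,0,0,0,0,0,0,0]}'
python3 st.py
```

```text
clock: 6.2
eef_pos: [0.5934, 0.0083, 0.0691]
eef_rot: [-180.0, 0.0, 64.7]
contact_force: [-0.7, -1.3, 1.0]
width: -0.0001
grip_force: 1.0
basket-frame TCP [-0.0023  0.004   0.0691] F [-0.07 -1.51  1.01] yaw err -0.03 w -5.0500538798730174e-05 t 6.2
```

Converted, 0.001 m is 0.02.

```bash
for i in 1 2 3; do python3 drive.py '{"aperture": [0,0],"sx": [0,0],"sy": [0,0],"sz": [0.02,0],"twist": [0,0]}' >/dev/null; python3 st.py; done
```

```text
basket-frame TCP [-0.0022  0.004   0.0684] F [-1.32 -1.5   1.99] yaw err -0.03 w -8.922572819749128e-05 t 6.4
basket-frame TCP [-0.0022  0.004   0.0673] F [-1.03 -1.95  2.06] yaw err -0.04 w -0.00012806478037389788 t 6.6
basket-frame TCP [-0.0021  0.004   0.0662] F [-1.01 -1.61  2.83] yaw err -0.04 w 0.00031333922648312716 t 6.8
```

```bash
for i in 1 2; do python3 drive.py '{"aperture": [0,0],"sx": [0,0],"sy": [0,0],"sz": [0.02,0],"twist": [0,0]}' >/dev/null; python3 st.py; done
python3 - <<'E'
from rig import arm
import cv2,numpy as np
a=arm.capture("scene")["frame"][150:260,230:370,::-1]
cv2.imwrite("pics/m2.png",cv2.resize(a,None,fx=5,fy=5,interpolation=cv2.INTER_CUBIC))
E
```

```text
basket-frame TCP [-0.0021  0.004   0.0659] F [-2.98 -1.92  4.97] yaw err -0.04 w 0.00015905363704950653 t 7.0
basket-frame TCP [-0.002   0.004   0.0657] F [-4.01 -2.83  8.96] yaw err -0.03 w -0.00020594071566404912 t 7.2
```

View pics/m2.png

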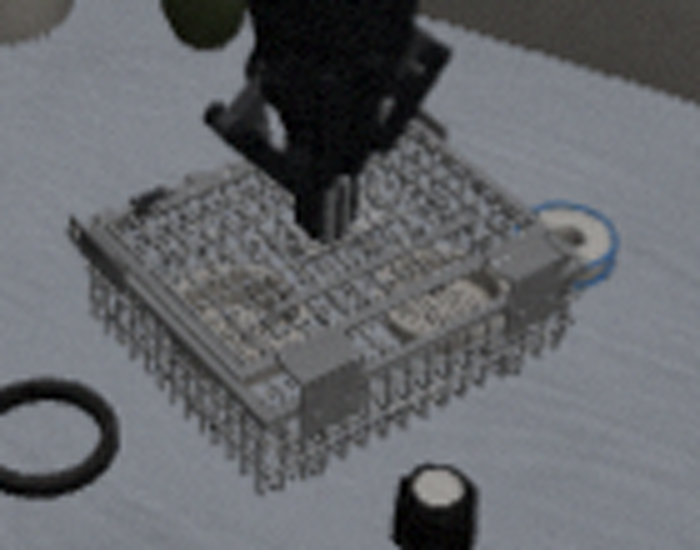

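The lid is flat (z 0.066, hard stop at about 9 N) with its edge behind the lips, and the bar is just ahead of the fingertip. I'll ease the pressure slightly and push across.

Converted, -0.003 m is -0.06, -0.002 m is -0.04.

```bash
python3 drive.py '{"aperture": [0,0,0,0,0],"sx": [0,-0.06,-0.06,-0.04,0],"sy": [0,0,0,0,0],"sz": [-0.014,0,0,0,0],"twist": [0,0,0,0,0]}'>/dev/null; python3 st.py
python3 drive.py '{"aperture": [0,0,0],"sx": [-0.06,-0.06,0],"sy": [0,0,0],"sz": [0,0,0],"twist": [0,0,0]}'>/dev/null; python3 st.py
python3 drive.py '{"aperture": [0,0,0],"sx": [-0.06,-0.06,0],"sy": [0,0,0],"sz": [0,0,0],"twist": [0,0,0]}'>/dev/null; python3 st.py
```

```text
basket-frame TCP [-0.0012 -0.0036  0.0658] F [-0.43  1.88  5.52] yaw err -0.07 w 1.477833951489081e-05 t 7.75
basket-frame TCP [-0.0013 -0.0098  0.0658] F [0.33 1.15 5.87] yaw err -0.07 w -8.66404067383757e-05 t 8.05
basket-frame TCP [-0.0013 -0.0158  0.0658] F [-0.01  2.03  6.69] yaw err -0.07 w 0.00018608945266103776 t 8.35
```

Converted, -0.003 m is -0.06.

```bash
for i in 1 2 3; do python3 drive.py '{"aperture": [0,0,0],"sx": [-0.06,-0.06,0],"sy": [0,0,0],"sz": [0,0,0],"twist": [0,0,0]}'>/dev/null; python3 st.py; done
```

```text
basket-frame TCP [-0.0012 -0.0217  0.0658] F [-0.23  1.68  5.88] yaw err -0.07 w 0.0003713283624799449 t 8.65
basket-frame TCP [-0.0011 -0.0278  0.0658] F [-0.24  2.31  5.47] yaw err -0.08 w -4.0604155564829044e-05 t 8.95
basket-frame TCP [-0.0012 -0.0338  0.0657] F [1.15 3.09 5.61] yaw err -0.07 w -0.00021476244636291374 t 9.25
```

Converted, -0.0015 m is -0.03.

```bash
for i in 1 2; do python3 drive.py '{"aperture": [0,0],"sx": [-0.03,0],"sy": [0,0],"sz": [0,0],"twist": [0,0]}'>/dev/null; python3 st.py; done
python3 - <<'E'
from rig import arm
import cv2,numpy as np
a=arm.capture("scene")["frame"][150:260,230:370,::-1]
cv2.imwrite("pics/m3.png",cv2.resize(a,None,fx=5,fy=5,interpolation=cv2.INTER_CUBIC))
E
```

```text
basket-frame TCP [-0.0012 -0.0352  0.0657] F [-0.35  3.78  4.04] yaw err -0.07 w 7.981612684641404e-05 t 9.45
basket-frame TCP [-0.0012 -0.0363  0.0657] F [-0.29  3.88  5.54] yaw err -0.08 w 0.00011254794379657302 t 9.65
```

View pics/m3.png

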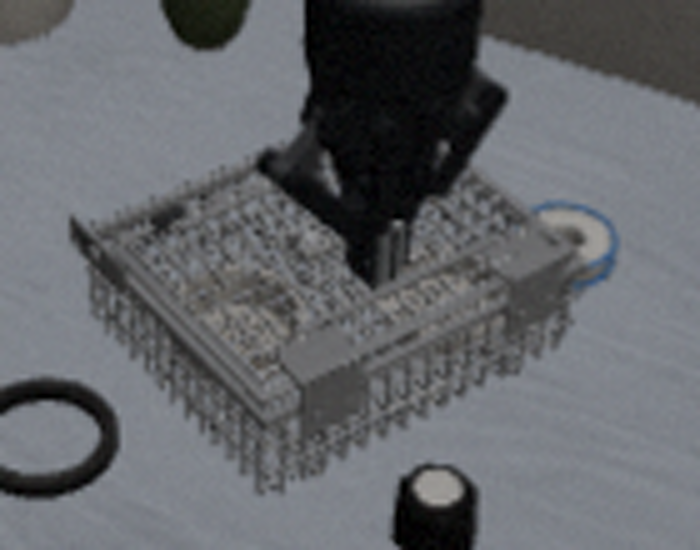

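The lid's edge has moved under the lips and the basket hasn't moved. I'll nudge on to feel for the end stop.

Converted, -0.001 m is -0.02.

```bash
for i in 1 2 3; do python3 drive.py '{"aperture": [0,0],"sx": [-0.02,0],"sy": [0,0],"sz": [0,0],"twist": [0,0]}'>/dev/null; python3 st.py; done
```

```text
basket-frame TCP [-0.0012 -0.0364  0.0657] F [0.41 7.24 4.44] yaw err -0.11 w -0.00013491994133181735 t 9.9
basket-frame TCP [-0.0012 -0.0366  0.0657] F [ 0.92 10.03  2.91] yaw err -0.14 w -2.758166786858876e-06 t 10.1
basket-frame TCP [-0.0012 -0.0367  0.0658] F [ 1.05 13.17  2.98] yaw err -0.17 w -0.000262770700317524 t 10.3
```

Hard stop at y -0.0365, where home was predicted (-0.036). I'll back off from the bar, then lift straight up.

Converted, -0.03 m is -0.6, -0.02 m is -0.4.

```bash
python3 drive.py '{"aperture": [0,0,0,0,0,0,0,0,0,0],"sx": [0.06,0.02,0,0,0,0,0,0,0,0],"sy": [0,0,0,0,0,0,0,0,0,0],"sz": [0,-0.02,-0.08,-0.2,-0.4,-0.6,-0.6,-0.6,0,0],"twist": [0,0,0,0,0,0,0,0,0,0]}'; python3 st.py
python3 - <<'E'
from rig import arm
import cv2,numpy as np
a=arm.capture("scene")["frame"][150:260,230:370,::-1]
cv2.imwrite("pics/m4.png",cv2.resize(a,None,fx=5,fy=5,interpolation=cv2.INTER_CUBIC))
E
```

```text
clock: 11.3
eef_pos: [0.5758, -0.0286, 0.1903]
eef_rot: [-180.0, 0.1, 64.7]
contact_force: [-0.2, -0.4, -0.4]
width: 0.0001
grip_force: 0.0
basket-frame TCP [-0.0024 -0.0368  0.1903] F [-0.07 -0.44 -0.41] yaw err -0.06 w 0.00014397738755959704 t 11.3
```

View pics/m4.png

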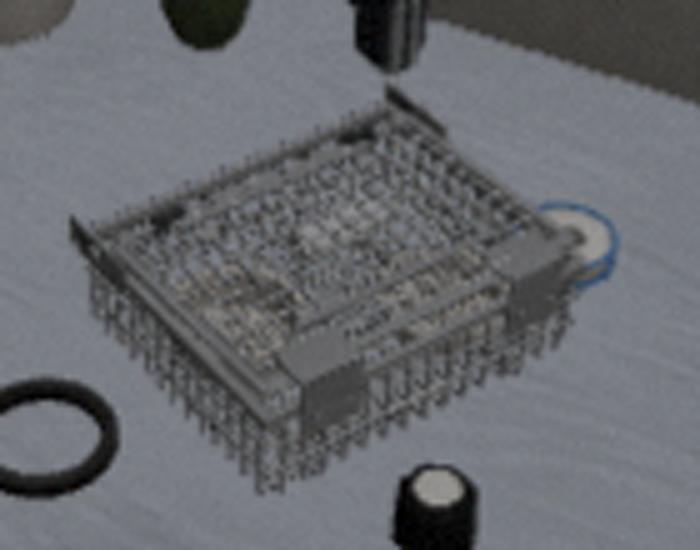

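The lid lies flat, tucked under both lips (around (320,350) and (535,250) in the crop). The gripper is clear, and the ring, knob and tape beside the basket are where they were.

```bash
python3 -c "
from rig import arm
print(arm.close_job())"
```

```text
the job is handed in; nothing more can be done
None
```

I shut the basket and handed the job in at about 11 s: the lid is home against its stop, stays down under both lips with the arm clear, and I saw no shift in the basket or the items next to it; the judge's verdict wasn't shown.

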